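# Snap the lid onto a small-parts box

### The job

The grey lid of the white small-parts box is only resting on its four catches. With the gripper's fingertips, press the lid's rim down over one catch after another, at the ridged spots, until all four have clicked shut and the lid sits fully home all round. Push firmly but do not lean on it hard or shut it with one shove, do not lift the lid, leave the other things on the bench where they are, and finish clear of the box.

Things in the scene. Friction and masses are not known exactly. Their poses are not given: they have to be found in the camera images.
- parts_box: White plastic box fixed to the bench, 140 mm (x) by 200 mm (y, the long way) by 85 mm high. Origin: centre of its underside, on the bench; z up; x points away from the robot at yaw 0 (turned up to 30 degrees either way). Each long wall has two sprung hook catches, 120 mm apart, one below each ridged spot of the lid.
- lid: Grey lid on the box, 156 by 208 by 22 mm, same axes. Skirt outside the walls, ribs inside: it stays centred but can sink, tilt and twist. Raised rim 18 mm wide, flat on top; panel 3 mm lower. Origin: centre, 8 mm below the rim's top; 93.5 mm above the bench with all sections open, 85 mm when shut. Each catch needs 10 to 18 N over some 5 mm, clicks and holds; then a rigid stop. Over 80 N is too hard.
- press0 (a point): Spot to press, on the top face of the lid's rim over a catch: near long side (towards the robot when the box is square on), right end; three small ridges mark it. x -69 mm, y -60 mm from the lid's centre. Height above the bench about 101.5 mm at the start, 93 mm once this section has clicked; it can rise a few mm while others are pressed.
- press1 (a point): Spot to press, on the top face of the lid's rim over a catch: near long side, left end; three small ridges mark it. x -69 mm, y +60 mm from the lid's centre. Height above the bench about 101.5 mm at the start, 93 mm once this section has clicked; it can rise a few mm while others are pressed.
- press2 (a point): Spot to press, on the top face of the lid's rim over a catch: far long side, right end; three small ridges mark it. x +69 mm, y -60 mm from the lid's centre. Height above the bench about 101.5 mm at the start, 93 mm once this section has clicked; it can rise a few mm while others are pressed.
- press3 (a point): Spot to press, on the top face of the lid's rim over a catch: far long side, left end; three small ridges mark it. x +69 mm, y +60 mm from the lid's centre. Height above the bench about 101.5 mm at the start, 93 mm once this section has clicked; it can rise a few mm while others are pressed.
- bearing: Steel bearing ring, 72 mm across, 20 mm high, loose on the bench near the box; origin at the centre of its underside. To be left alone.
- carton: Open cardboard carton, 120 by 90 by 60 mm high, loose, near the box; origin at the centre of its underside. To be left alone.
- tape_roll: Roll of white tape, 100 mm across, 48 mm high, loose, near the box; origin at the centre of its underside. To be left alone.
- screwdriver: Screwdriver lying on the bench on the robot's side of the box, 170 mm long, its length along its own x. To be left alone.
There are look-alikes about, which are no part of the job. Several things look just like the parts_box: the one meant starts nearest to the robot's base.

How it is judged:
On the way:
1. the lid goes on section by section: at least one section has clicked shut while another still stands open (z of any of press0, press1, press2, press3 in the frame of parts_box below 0.095 m and z of any of press0, press1, press2, press3 in the frame of parts_box above 0.0965 m), for 0.5 s.
At the end, for the whole second after the job is handed in: All four pressing spots on the rim are within 2 mm of fully home (less than 95 mm above the box's underside), the lid is centred on the box within 5 mm and at rest (z of each of press0, press1, press2, press3 in the frame of parts_box below 0.095 m and horizontal distance between lid and parts_box below 0.005 m and linear speed of lid below 0.01 m/s); the robot touches nothing.
It fails at once if the lid is pressed with more than 80 N (contact force between any of the fingers, the arm and lid above 80 N).
It fails at once if the lid is lifted (its middle more than 15 mm above where it rested) (z of lid in the frame of parts_box above 0.1085 m).
It fails at once if the bearing, carton, tape roll or screwdriver is moved by more than 25 mm (distance of any of bearing, carton, tape_roll, screwdriver from where it was at the start of the episode above 0.025 m).
It also fails if it takes over 45 s, if anything falls off the work surface, if the arm or the gripper's body presses on something with over 40 N, if the wrist force passes 120 N, or if a joint passes its speed limit or range.

### The arm

A 7-joint arm with a two-finger parallel gripper is mounted at the origin on the work surface. World frame = base frame: x ahead of the robot, y to its left, z up, the work surface at z = 0. Lengths are in m, angles in rad, forces in N, time in s.
With the tool pointing down it reaches from about 0.4 to 0.9 m from the base axis. Payload 5.6 kg.
Tool frame: the origin (TCP) lies midway between the tips of the shut fingers; the grasp point (between the pads) lies 19 mm behind it; z points along the fingers, y is the line along which they close (so a half turn about z gives the same grasp; the last joint's range is limited). The gripper opens to 92 mm and grips with 3 to 60 N. Pads are 20 mm wide; open, the fingers measure 128 mm over their backs; the gripper's body (75 mm by 189 mm) begins 69 mm behind the grasp point.
Start: joints at [1.153, 0.468, -0.012, 1.603, 0.006, 1.071, -0.056], TCP at [0.238, -0.605, 0.215] pointing down, gripper open.
Joint ranges: [-2.53, 2.53], [-0.31, 2.02], [-1.57, 1.55], [0.28, 2.44], [-1.29, 4.43], [0.15, 1.84], [-2.92, 2.92]. Speed limits (rad/s): [2.57, 2.57, 3.14, 3.14, 3.14, 3.14, 3.14].

### API

Orientations are given as a 3x3 rotation matrix whose columns are the frame's x, y, z axes.
In Python, from station import env, effector, solver, viewer, workorder, search_frame, tip_of gives the robot as it stands. Calls block until the motion is done:
- env.reach(position, orientation): joint-space move of the TCP to a pose.
- env.movel(position, frame=None, rate=0.15): straight line of the TCP; frame=None keeps the orientation; rate is the mean speed in m/s.
- env.goto_joints(angles): joint-space move.
- effector.release() and effector.grasp(squeeze=None): open the fingers fully, or close them until they stop; squeeze is the grip in N (None keeps the last).
- env.pause(seconds).
- solver.inverse_kinematics(position, orientation): joint angles nearest the present ones, or None.
- env.sense(): the state.
- viewer.read_camera(name): name is "scene" or "side" or "wrist"; returns (picture, depth): 400x640x3 uint8, red, green, blue; 400x640 float32, m along the optical axis (not along the pixel's ray), 0 where there is no reading.
- viewer.camera_info(name): a dict with "intrinsics" (3x3 intrinsics, pixels), "eye" and "rotation" of the camera in the world; the wrist camera has in their place "T_tool_cam" (4x4, takes a point from camera to tool coordinates, whose origin is the TCP and whose axes are the flange's). Camera axes: x right, y up, looking along -z (the intrinsics and any distortion apply to the point x, -y, -z); pixel columns grow to the right and rows downward; lengths in m; the calibration is good to about 2 mm. A picture is of the moment at which its call begins: read the wrist's pose just before it. camera_info takes no time and is no camera call.
A pose or a line that the arm cannot do raises env.PlanningError and nothing moves.
- workorder.finish_job(): hands the job in; it is judged then, once.
Trained networks look in the newest picture that a camera, given by its name, has taken for a name from the list of things; names that differ only in an ending like _2 or _b are one class to them, and where a whole thing is asked for, a point or a joint stands for the part that bears it (a point fixed in the world has none). Each returns a list of dicts, best first, with "score" (0 to 1); they miss things now and then, are a little off and sometimes report something else, mostly with a low value. They report only what shows in the picture. A call takes as long as a camera call. They do not tell look-alikes from the thing itself.
- search_frame(camera, name): "at" ([x, y, z] in m, in world coordinates, good to about 4 mm: the middle of the surface that is visible of it).
- tip_of(camera, name): "at" ([x, y, z] in m, in world coordinates, good to about 4 mm: a listed point, or the origin of a listed thing).
The state is a dict: "t": time; "joint_positions": joint angles; "joint_velocities": joint speeds; "tau": joint torques, N m; "ee_pos": TCP position; "tcp_rot": TCP orientation; "wrist_force": force on the tool from outside, world axes, zero at the start; "moment": the same for the moment, N m; "gripper_width": finger opening in m; "grasp_force": force on a finger pad.
Only numpy, scipy, OpenCV 4.12 (cv2) and the standard library are available. Lean on these libraries where they do the work, as an engineer would, in place of code of your own. Each camera call takes 0.05 s, during which the arm holds its last target. There are 200 camera calls.

## Working session

There is one attempt and no reset: what is moved stays moved. The work goes in short steps, each a Python script; the robot and the scene stay as the last script left them, time stands still between calls to the robot, and variables do not carry over. Pictures are saved under pics/ and viewed, at most 10 in all, crops included, and the job is handed in when it is done.

```bash
ls; mkdir -p pics
python3 - <<'E'
from station import *
import cv2,numpy as np
for c in ["scene","side"]:
    p,d=viewer.read_camera(c); cv2.imwrite(f"pics/{c}0.png",p[:,:,::-1]); i=viewer.camera_info(c); print(c,i["eye"])
    for n in ["parts_box","lid","press0","press1","press2","press3"]:
        print(n,[(np.round(r["at"],3).tolist(),round(r["score"],2)) for r in tip_of(c,n)])
print(env.sense()["t"])
E
```

```text
pics
scene [1.44451582 0.04073051 1.37600831]
parts_box [([0.428, -0.519, -0.001], 0.97), ([0.541, -0.11, 0.001], 0.85), ([0.472, 0.446, -0.0], 0.8), ([0.786, 0.237, -0.002], 0.66)]
lid [([0.542, -0.113, 0.092], 0.72)]
press0 [([0.459, -0.072, 0.1], 0.93), ([0.501, -0.186, 0.099], 0.86), ([0.592, -0.031, 0.101], 0.81), ([0.628, -0.147, 0.1], 0.8)]
press1 [([0.459, -0.072, 0.1], 0.93), ([0.501, -0.186, 0.099], 0.86), ([0.592, -0.031, 0.101], 0.81), ([0.628, -0.147, 0.1], 0.8)]
press2 [([0.459, -0.072, 0.1], 0.93), ([0.501, -0.186, 0.099], 0.86), ([0.592, -0.031, 0.101], 0.81), ([0.628, -0.147, 0.1], 0.8)]
press3 [([0.459, -0.072, 0.1], 0.93), ([0.501, -0.186, 0.099], 0.86), ([0.592, -0.031, 0.101], 0.81), ([0.628, -0.147, 0.1], 0.8)]
side [0.19463242 0.98419141 0.79418597]
parts_box [([0.469, 0.443, -0.002], 0.97), ([0.418, -0.517, 0.001], 0.88), ([0.782, 0.239, 0.003], 0.87), ([0.547, -0.106, 0.001], 0.72)]
lid [([0.541, -0.107, 0.091], 0.85), ([0.5, 0.11, 0.004], 0.43)]
press0 [([0.594, -0.029, 0.097], 0.96), ([0.629, -0.142, 0.104], 0.93), ([0.464, -0.071, 0.103], 0.71), ([0.499, -0.185, 0.106], 0.66)]
press1 [([0.594, -0.029, 0.097], 0.96), ([0.629, -0.142, 0.104], 0.93), ([0.464, -0.071, 0.103], 0.71), ([0.499, -0.185, 0.106], 0.66)]
press2 [([0.594, -0.029, 0.097], 0.96), ([0.629, -0.142, 0.104], 0.93), ([0.464, -0.071, 0.103], 0.71), ([0.499, -0.185, 0.106], 0.66)]
press3 [([0.594, -0.029, 0.097], 0.96), ([0.629, -0.142, 0.104], 0.93), ([0.464, -0.071, 0.103], 0.71), ([0.499, -0.185, 0.106], 0.66)]
0.7
```

View pics/scene0.png

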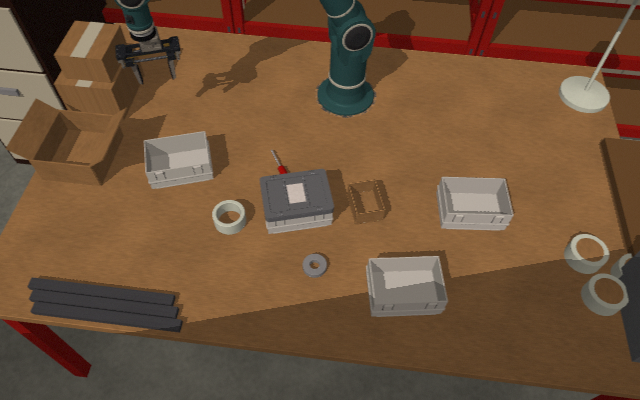

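View pics/side0.png

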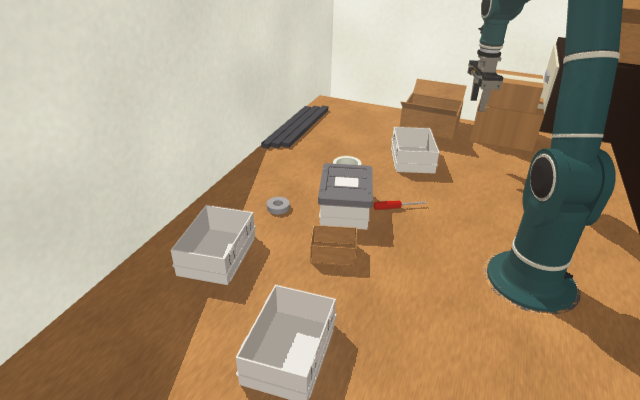

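The lidded box at scene (297,200) is the nearest one. The carton is at (368,200), the tape at (230,217), the bearing at (315,265) and the screwdriver at (280,165). The four ridge detections from both cameras fit a 138 x 120 rectangle at about 18° yaw. I'll press the first spot guarded by force.

```bash
cat > h.py <<'E'
from station import *
import numpy as np
C=np.array([.5458,-.1079]); yaw=np.arctan2(.041+.0415,.1315+.1285)  # near->far direction
def fit():
    P=np.array([[.500,-.1855],[.4615,-.0715],[.6285,-.1432],[.593,-.030]])
    M=np.array([[-69,-60],[-69,60],[69,-60],[69,60]])/1e3
    z=(P-P.mean(0))@[1,1j]; m=M@[1,1j]
    return P.mean(0),np.angle(np.sum(z*m.conj())),M
C,yaw,M=fit()
c,s=np.cos(yaw),np.sin(yaw); L=np.array([[c,-s],[s,c]])
S=C+M@L.T
def rot():
    return np.array([[c,s,0],[s,-c,0],[0,0,-1.]])   # tool y along the rim, pointing down
def spot(i,z): return np.r_[S[i],z]
def press(i,fmax=30,step=.0005):
    env.movel(spot(i,.106),rate=.08); env.pause(.1)
    f0=env.sense()["wrist_force"][2]; z=.106; log=[]
    while z>.089:
        z-=step; env.movel(spot(i,z),rate=.02)
        q=env.sense(); f=q["wrist_force"][2]-f0
        log.append((round(q["ee_pos"][2]*1e3,1),round(f,1)))
        if f>fmax: break
    env.movel(spot(i,.125),rate=.1)
    print(i,"t",q["t"],log)
E
python3 - <<'E'
from h import *
print(C,np.degrees(yaw),S.round(4).tolist())
effector.grasp()
R=rot()
for Rr in (R,R@np.diag([-1,-1,1])):
    print([solver.inverse_kinematics(spot(i,.11),Rr) for i in range(4)])
env.reach(spot(0,.16),R)
q=env.sense();print(q["t"],q["ee_pos"],q["wrist_force"],q["gripper_width"])
press(0)
print(env.sense()["t"])
E
```

```text
[ 0.54575 -0.10755] 17.940616810364208 [[0.4986, -0.1859], [0.4616, -0.0717], [0.6299, -0.1434], [0.5929, -0.0292]]
[array([ 0.48165269,  0.42467425, -0.23016712,  1.96423152,  0.13583137,
        0.76725459, -1.08443253]), array([ 0.38273551,  0.34374524, -0.34930575,  2.10674656,  0.17621108,
        0.71811652, -1.33859439]), array([ 0.34667132,  0.59251547, -0.24184428,  1.68017602,  0.17299356,
        0.88987248, -1.2224005 ]), array([ 0.24709562,  0.52789358, -0.33261335,  1.80978191,  0.22260005,
        0.84052936, -1.45044572])]
[array([ 0.87191822,  0.53237032, -0.73138041,  1.93967355,  0.46996872,
        0.84594709,  1.77280837]), array([ 0.75464412,  0.44989341, -0.80328426,  2.08547375,  0.45777388,
        0.78681425,  1.55286626]), array([ 0.6591394 ,  0.70021911, -0.70422151,  1.65760386,  0.52562496,
        0.98177747,  1.65519877]), array([ 0.53446167,  0.63055468, -0.7346945 ,  1.79065863,  0.51841762,
        0.92338592,  1.45663763])]
3.8583 [ 0.49843327 -0.18716628  0.16006809] [-0.33422187 -0.97330863 -0.54559417] 0.00043400145324876084
0 t 12.7833 [(np.flo
[... 504 characters left out ...]
), np.float64(5.2)), (np.float64(98.6), np.float64(5.8)), (np.float64(98.1), np.float64(6.2)), (np.float64(97.7), np.float64(8.2)), (np.float64(97.1), np.float64(5.4)), (np.float64(96.4), np.float64(0.5)), (np.float64(95.8), np.float64(1.1)), (np.float64(95.4), np.float64(0.6)), (np.float64(95.0), np.float64(0.2)), (np.float64(94.5), np.float64(0.6)), (np.float64(94.1), np.float64(2.5)), (np.float64(93.9), np.float64(5.4)), (np.float64(93.8), np.float64(9.6)), (np.float64(93.6), np.float64(12.5)), (np.float64(93.6), np.float64(14.9)), (np.float64(93.5), np.float64(19.1)), (np.float64(93.4), np.float64(22.8)), (np.float64(93.3), np.float64(26.1)), (np.float64(93.2), np.float64(31.3))]
13.2833
```

First section clicked at about 97 mm and stopped rigid at 93.5 mm. I'll use 1 mm steps for the others.

Run:
```python
from h import *
for i in (1,3,2):
    env.movel(spot(i,.125),rate=.15)
    press(i,27,.001)
env.movel(spot(2,.16),rate=.1)
print(env.sense()["t"])
```

```text
1 t 18.7167 [(np.float64(105.2), np.float64(-0.6)), (np.float64(104.0), np.float64(-0.7)), (np.float64(102.9), np.float64(-0.5)), (np.float64(101.9), np.float64(-0.7)), (np.float64(100.9), np.float64(-0.6)), (np.float64(100.0), np.float64(0.6)), (np.float64(99.1), np.float64(2.5)), (np.float64(98.1), np.float64(4.1)), (np.float64(96.8), np.float64(1.2)), (np.float64(95.8), np.float64(-1.9)), (np.float64(94.9), np.float64(-0.2)), (np.float64(94.0), np.float64(-0.0)), (np.float64(93.6), np.float64(6.7)), (np.float64(93.4), np.float64(15.1)), (np.float64(93.2), np.float64(24.8)), (np.float64(93.0), np.float64(32.7))]
3 t 25.025 [(np.float64(105.2), np.float64(-0.7)), (np.float64(104.0), np.float64(-0.5)), (np.float64(102.9), np.float64(-0.4)), (np.float64(101.9), np.float64(-0.4)), (np.float64(101.1), np.float64(0.2)), (np.float64(100.2), np.float64(1.6)), (np.float64(99.3), np.float64(2.9)), (np.float64(98.4), np.float64(4.5)), (np.float64(97.6), np.float64(5.2)), (np.float64(95.4), np.float64(-0.3)), (np.float64(94.3), np.float64(0.2)), (np.float64(93.9), np.float64(-0.2)), (np.float64(93.6), np.float64(3.9)), (np.float64(93.4), np.float64(11.7)), (np.float64(93.3), np.float64(16.6)), (np.float64(93.2), np.float64(21.9)), (np.float64(93.0), np.float64(29.1))]
2 t 31.2167 [(np.float64(105.2), np.float64(-1.4)), (np.float64(104.0), np.float64(0.3)), (np.float64(102.9), np.float64(-0.3)), (np.float64(101.9), np.float64(-0.5)), (np.float64(100.9), np.float64(0.3)), (np.float64(100.0), np.float64(-1.2)), (np.float64(99.1), np.float64(0.9)), (np.float64(98.2), np.float64(2.2)), (np.float64(97.3), np.float64(3.6)), (np.float64(95.2), np.float64(-0.8)), (np.float64(94.5), np.float64(-0.8)), (np.float64(93.9), np.float64(-0.2)), (np.float64(93.5), np.float64(3.1)), (np.float64(93.4), np.float64(8.0)), (np.float64(93.3), np.float64(14.0)), (np.float64(93.2), np.float64(19.6)), (np.float64(93.1), np.float64(24.9))]
32.225
```

Run:
```python
from h import *
import cv2
env.movel(np.r_[C-[.06,.03],.30],rate=.25)
for cam in ("scene","side"):
    p,d=viewer.read_camera(cam); cv2.imwrite(f"pics/{cam}1.png",p[:,:,::-1])
    I=viewer.camera_info(cam);K=np.array(I["intrinsics"]);Rc=np.array(I["rotation"])
    v,u=np.mgrid[:400,:640]; P=np.stack([(u-K[0,2])/K[0,0]*d,-(v-K[1,2])/K[1,1]*d,-d],-1)@Rc.T+I["eye"]
    for i in range(4):
        m=(d>0)&(np.linalg.norm(P[...,:2]-S[i],axis=-1)<.009)&(P[...,2]<.11)&(P[...,2]>.07)
        print(cam,i,m.sum(),np.median(P[...,2][m]) if m.any() else None)
print([(np.round(r["at"],3).tolist(),round(r["score"],2)) for r in tip_of("side","press0")],env.sense()["t"])
```

```text
scene 0 21 0.09196796953171305
scene 1 17 0.09182663952670111
scene 2 25 0.09080671123153006
scene 3 24 0.09168556750425993
side 0 12 0.08995437847527749
side 1 19 0.09138233393732242
side 2 11 0.08999858097054791
side 3 16 0.09116958873005898
[([0.628, -0.146, 0.096], 0.81), ([0.462, -0.072, 0.094], 0.65), ([0.498, -0.185, 0.094], 0.63), ([0.597, -0.027, 0.088], 0.61)] 33.325
```

All four spots read 90–92 mm in the depth images, level and home. The arm is clear, so I'm handing in.

```bash
python3 -c "
from station import *
print(workorder.finish_job())"
```

```text
the job is handed in; nothing more can be done
None
```

All four catches clicked shut one after another, with the sensed force peaking at about 33 N. The depth images then showed the lid home and level at all four spots, and I handed the job in at about 33 s with the arm clear; no verdict was returned.

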